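Shelve the received specimens in reverse order

ROBOT

A 6-joint arm with a two-finger parallel gripper is mounted at the origin on the work surface. World frame = base frame: x ahead of the robot, y to its left, z up, the work surface at z = 0. Lengths are in mm, angles in rad, forces in N, time in s.
With the tool pointing down it reaches from about 275 to 1000 mm from the base axis. Payload 8.4 kg.
Tool frame: the origin (TCP) lies at the very end of the fingers, on their centre line; the grasp point (between the pads) lies 19 mm behind it; z points along the fingers, x is the direction in which the jaws open and shut, and the axes are right-handed (so a half turn about z gives the same grasp; the last joint's range is limited). The gripper opens to 85 mm and grips with 20 to 120 N. Pads are 22 mm wide; open, the fingers measure 114 mm over their backs; the gripper's body (76 mm by 85 mm) begins 54 mm behind the grasp point. The pads swing forward as they close: fully open they stand 13 mm farther back than shut.
Start: joints at [-1.236, 0.353, 1.633, -0, 1.155, -0.002], TCP at [206.541, -589.889, 231.281] pointing down, gripper open.
Joint ranges: [-2.63, 2.63], [-0.92, 2.1], [0.06, 2.66], [-1.3, 4.44], [0, 2.69], [-3.02, 3.02]. Speed limits (rad/s): [2.22, 2.22, 2.79, 3.14, 3.14, 3.14].

INTERFACE

Orientations are given as [roll, pitch, yaw] about the fixed x, y, z axes, in that order (R = Rz(yaw) Ry(pitch) Rx(roll)).
In Python, from rig import r gives the robot as it stands. The module is installed in compiled form; this text tells all that it offers.
- The arm moves only by the tool apply_moves, never from a script. Its argument "targets" is a list that holds one entry, the list of rows, each a list of 7 numbers: the gripper's target within -1 to 1 (fully open at 1, half-way at 0, shut at -1), then the shift along the tool's x, y, z in cm, then the turn, a rotation vector about the tool's x, y, z in degrees. A call has 1 to 8 rows; each row is the pose to reach, as a shift and turn from the pose measured when the call began, along the tool's axes at that moment; what a row does not reach only later rows make up. A row lasts 1/10 s, in which the tool goes at most 50 mm and 8.59 degrees, less where a joint would pass 70% of its speed; a pose out of reach is approached as far as the arm can. A call with a gripper value outside its range is refused whole. The fingers move at their own pace and stop on an object; "newtons" is the grip in N (left out, the last holds). Time passes only in rows, so rows that repeat a pose let the fingers close. It gives the time, the measured TCP pose, the force and the opening at its end, in the units of the state.
- r.sense(): the state, without advancing time (a new reading comes with each control period).
- r.grab_frame(name): name is "scene" or "top" or "wrist"; returns a dict with "pixels" (420x560x3 uint8, red, green, blue), "fov_y" (degrees; the focal length in pixels is half the picture's height over the tangent of half this angle, whatever the lens; pixels are square), "cx", "cy" (the principal point, pixels), "R" (3x3) and "t" (3): a world point X has camera coordinates R X + t; the wrist camera has in their place "mount" (4x4, takes a point from camera to tool coordinates, whose origin is the TCP and whose axes are the tool frame's). Camera axes: x right, y down, z forward; pixel columns grow to the right and rows downward; lengths in mm; the calibration is good to about 2 mm. A picture is of the moment at which its call begins: read the wrist's pose just before it. There is no depth.
- r.sign_off(): hands the job in, once; it reports no verdict.
The state is a dict: "clock": time; "qpos": joint angles; "qvel": joint speeds; "joint_efforts": joint torques, N m; "eef_pos": TCP position; "tcp_rot": TCP orientation; "contact_force": force on the tool from outside, world axes, zero at the start; "wrist_torque": the same for the moment, N m; "opening": opening from 0.0 (shut) to 1.0 (fully open).
Only numpy, scipy, OpenCV 4.12 (cv2) and the standard library are available. Lean on these libraries where they do the work, as an engineer would, in place of code of your own. Each camera call takes 0.05 s, during which the arm holds its last target. There are 200 camera calls.

TASK

Move the four specimen containers from the steel receiving tray into the pale wooden storage rack, one per compartment, in reverse order: the container that starts nearest the tray's black end goes into the compartment farthest from the rack's black end, the next one beside it, and so on, so that the one that starts farthest from the tray's black end finishes nearest the rack's black end. Keep every container upright throughout and leave each standing flat on the floor of its compartment, let go of and at rest.

Things in the scene. Friction and masses are not known exactly. Their poses are not given: they have to be found in the camera images.
- tall_bottle_mid (a point): Tallest specimen container: slim round white plastic bottle, 30 mm diameter up to 62 mm high, with a round grey cap of 26 mm diameter; 80 mm high overall, 40 to 85 g. Point: its centre, half-way up, on its upright axis; z axis up. It is a rigid closed container, upright and loose, within 4 mm of the middle of one of the dishes at the start.
- wide_pot_mid (a point): Widest and lowest specimen container: squat round white pot of 44 mm diameter up to 47 mm high, with a broad flat grey screw lid of 47 mm diameter; 62 mm high overall, 55 to 115 g. Point: its centre, half-way up, on its upright axis; z axis up. It is a rigid closed container, upright and loose, within 4 mm of the middle of one of the dishes at the start.
- square_bottle_mid (a point): Square white bottle, 36 x 36 mm up to 54 mm high, with a small round grey cap of 22 mm diameter; 72 mm high overall, 45 to 100 g. x and y axes square to its sides, at the start within 0.1 rad of the tray's axes. Point: its centre, half-way up, on its upright axis; z axis up. It is a rigid closed container, upright and loose, within 4 mm of the middle of one of the dishes at the start.
- dropper_bottle_mid (a point): Round white dropper bottle of 34 mm diameter up to 44 mm high, with a narrow pointed grey spout on top (16 mm tapering to 6 mm); 70 mm high overall, 35 to 70 g. Point: its centre, half-way up, on its upright axis; z axis up. It is a rigid closed container, upright and loose, within 4 mm of the middle of one of the dishes at the start.
- tray: Fixed steel tray, 252 mm long (y axis), 66 wide (x axis), floor 4 thick, rim 8 high. A black bar 66 x 14 x 34 high across its +y end only (y = +133 mm) is its black end. Dishes at y = -93, -31, 31, 93, x = 0, a container on each. Origin: centre of underside, z up. Left or right of the robot's centre line, yaw within 0.35 rad; 60 mm free each side of its long centre line.
- rack: Fixed pale wooden rack, 252 mm long (y axis), 66 wide (x axis); four empty compartments, centres y = -93, -31, 31, 93, x = 0, each 58 x 58 inside, floor 6 and wall tops 12 above the bench, walls 4 thick. Black bar 34 high across its +y end only (y = +133) is its black end. Origin: centre of underside, z up. On the tray's other side, yaw within 0.35 rad; 60 mm free each side.
- dish0: Flat plain metal drip dish, a disc of 52 mm diameter and 4 mm thick, fixed in the tray under the tall bottle's starting place (its top 8 mm above the bench); it marks where that container stood at the start. Origin: centre of the underside. The four dishes look alike and are in a different order every time.
- dish1: Flat plain metal drip dish, a disc of 52 mm diameter and 4 mm thick, fixed in the tray under the wide pot's starting place (its top 8 mm above the bench); it marks where that container stood at the start. Origin: centre of the underside. The four dishes look alike and are in a different order every time.
- dish2: Flat plain metal drip dish, a disc of 52 mm diameter and 4 mm thick, fixed in the tray under the square bottle's starting place (its top 8 mm above the bench); it marks where that container stood at the start. Origin: centre of the underside. The four dishes look alike and are in a different order every time.
- dish3: Flat plain metal drip dish, a disc of 52 mm diameter and 4 mm thick, fixed in the tray under the dropper bottle's starting place (its top 8 mm above the bench); it marks where that container stood at the start. Origin: centre of the underside. The four dishes look alike and are in a different order every time.
Things that resemble listed ones, but are neither listed nor needed, are in the scene too. Leave any green or red look-alike of the part that bears dropper_bottle_mid alone.

How it is judged:
By the outcome, as a careful person would: the job done as asked, in the order asked, and still so for the second after the job is handed in, with the robot touching nothing.
It also fails if it takes over 128 s, if anything falls off the work surface, if the arm or the gripper's body presses on something with over 40 N, if the wrist force passes 120 N, or if a joint passes its speed limit or range.

## Working session

There is one attempt and no reset: what is moved stays moved. The work goes in short steps, Python scripts to look and compute and a tool call to move; the robot and the scene stay as the last step left them, time stands still between calls to the robot, and variables do not carry over. Pictures are saved under pics/ and viewed, about 12 in all and at most 16, crops included, and the job is handed in when it is done.

Besides the shell and the picture viewer there is one more tool, called after "Call:" as name(argument=value, ...) on one line, values as JSON. apply_moves: Moves the arm, as the interface text tells. Its arguments: {"type":"object","properties":{"targets":{"type":"array"},"newtons":{"type":"number"}},"required":["targets"]}

```bash
mkdir -p pics; cat > h.py <<'E'
import numpy as np,cv2
from rig import r
def grab(n):
    s=r.sense(); f=r.grab_frame(n); return s,f
def save(f,n): cv2.imwrite('pics/'+n,f['pixels'][:,:,::-1])
def foc(f): return f['pixels'].shape[0]/2/np.tan(np.radians(f['fov_y'])/2)
def ray(f,u,v):
    R=np.array(f['R']);t=np.array(f['t']);k=foc(f)
    return -R.T@t, R.T@np.array([(u-f['cx'])/k,(v-f['cy'])/k,1.])
def onz(f,u,v,z):
    o,d=ray(f,u,v); return o+d*(z-o[2])/d[2]
def proj(f,X):
    c=np.array(f['R'])@np.array(X)+np.array(f['t']);k=foc(f); return c[:2]/c[2]*k+[f['cx'],f['cy']]
E
python3 - <<'E'
from h import *
for n in('top','scene'):
    s,f=grab(n);save(f,n+'0.png');print(n,{k:np.round(v,3).tolist() for k,v in f.items() if k!='pixels'})
print(s)
E
```

```text
top {'fov_y': 48.663, 'cx': 284.661, 'cy': 206.182, 'R': [[0.025, -1.0, 0.006], [-0.997, -0.025, -0.079], [0.079, -0.004, -0.997]], 't': [-9.069, 475.604, 899.207]}
scene {'fov_y': 56.182, 'cx': 277.589, 'cy': 210.138, 'R': [[-0.839, 0.543, 0.009], [0.443, 0.694, -0.568], [-0.315, -0.473, -0.823]], 't': [408.708, -174.038, 1138.188]}
{'clock': 0.05, 'qpos': array([-1.23642967e+00,  3.53654530e-01,  1.63411918e+00,  4.02334950e-06,
        1.15521223e+00, -2.38470367e-03]), 'qvel': array([-0.00174874,  0.0001767 , -0.00052248,  0.00086849,  0.00012464,
        0.00063569]), 'joint_efforts': array([ 3.49267662e-03, -6.06885910e+01, -3.43172228e+01,  3.05396838e-05,
        3.76242984e-03, -1.79021333e-05]), 'eef_pos': array([ 206.36953036, -589.4463609 ,  230.56410021]), 'tcp_rot': array([-3.14158565e+00,  1.39327121e-03, -1.23404659e+00]), 'contact_force': array([ 0.61125217, -0.21060745, -0.74288601]), 'wrist_torque': array([-0.00986065, -0.05302561,  0.0096424 ]), 'opening': 1.0006585332209477}
```

View pics/top0.png

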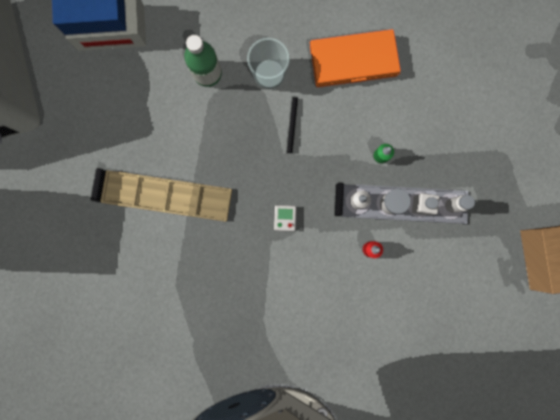

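View pics/scene0.png

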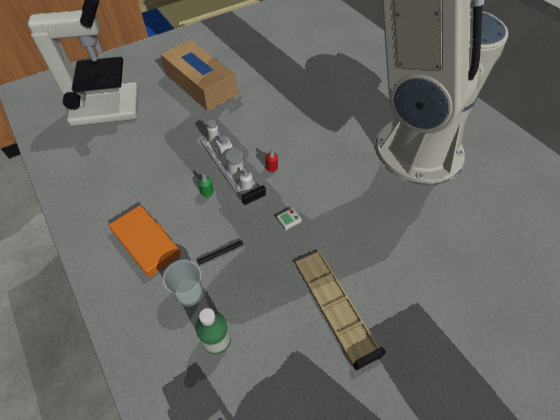

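Top view: the tray is on the right, with its black bar at u≈340. From the black end the order is dropper (360,198), pot (397,201), square (430,204), tall (463,201). The rack is on the left, with its black bar at u≈98. The red and green droppers at (373,249) and (384,153) are decoys.

```bash
python3 - <<'E'
from h import *
s,f=grab('top')
im=f['pixels'];hsv=cv2.cvtColor(im,cv2.COLOR_RGB2HSV)
m=cv2.inRange(hsv,(10,50,70),(35,255,255));m[:, :95]=0;m[:,240:]=0;m[:160]=0;m[230:]=0
m=cv2.morphologyEx(m,cv2.MORPH_CLOSE,np.ones((5,5)))
c=max(cv2.findContours(m,0,2)[0],key=cv2.contourArea);b=cv2.boxPoints(cv2.minAreaRect(c))
P=np.array([onz(f,u,v,10)[:2] for u,v in b]);print('rack',b.round(),P.round(),P.mean(0),[np.linalg.norm(P[i]-P[i-1]).round() for i in range(4)])
g=cv2.inRange(hsv,(0,0,0),(179,255,30))
for n,(u0,u1) in dict(rb=(88,112),tb=(330,348)).items():
    q=g.copy();q[:,:u0]=0;q[:,u1:]=0;q[:160]=0;q[230:]=0
    c=max(cv2.findContours(q,0,2)[0],key=cv2.contourArea);x=cv2.minAreaRect(c)
    P=np.array([onz(f,u,v,30)[:2] for u,v in cv2.boxPoints(x)]);print(n,x,P.round(),P.mean(0))
for n,u,v,z in(('drop',360,198,50),('pot',397,201,70),('sq',430,204,70),('tall',464,202,70),('te1',469,190,8),('te2',468,223,8)):print(n,onz(f,u,v,z).round())
s,f=grab('wrist');print(f['mount'],f['fov_y'],f['cx'],f['cy'])
E
```

```text
rack [[100. 203.]
 [106. 169.]
 [232. 188.]
 [227. 222.]] [[474. 370.]
 [542. 364.]
 [509. 109.]
 [441. 117.]] [491.74097277 240.05427825] [np.float64(255.0), np.float64(69.0), np.float64(257.0), np.float64(69.0)]
rb ((98.85294342041016, 185.08824157714844), (7.518604278564453, 30.802024841308594), 14.03624439239502) [[479. 380.]
 [538. 369.]
 [535. 354.]
 [476. 366.]] [507.01384311 367.14931879]
tb ((339.1496276855469, 199.00747680664062), (5.193512439727783, 30.162321090698242), 2.862405300140381) [[ 462.  -97.]
 [ 521.  -99.]
 [ 521. -109.]
 [ 462. -107.]] [ 491.65652076 -103.29241199]
drop [ 493. -141.   50.]
pot [ 487. -207.   70.]
sq [ 483. -269.   70.]
tall [ 488. -332.   70.]
te1 [ 519. -367.    8.]
te2 [ 452. -364.    8.]
[[ 9.99999477e-01  3.20804639e-04  9.71480155e-04 -1.24942904e-01]
 [-5.83357669e-04  9.58870798e-01  2.83842302e-01 -7.10411059e+01]
 [-8.40466025e-04 -2.83842720e-01  9.58870483e-01 -1.42727126e+02]
 [ 0.00000000e+00  0.00000000e+00  0.00000000e+00  1.00000000e+00]] 60.48996476983368 278.04089450717856 214.87183296950334
```

Call:
apply_moves(targets=[[[1,-24.7,-38.5,0,0,0,-70],[1,-24.7,-38.5,0,0,0,-70],[1,-24.7,-38.5,0,0,0,-70],[1,-24.7,-38.5,0,0,0,-70],[1,-24.7,-38.5,0,0,0,-70],[1,-24.7,-38.5,0,0,0,-70],[1,-24.7,-38.5,0,0,0,-70],[1,-24.7,-38.5,0,0,0,-70]]])

```text
clock: 1.0
eef_pos: [453.7, -272.9, 231.2]
tcp_rot: [-3.141, 0.0, -0.028]
contact_force: [0.9, -0.1, -0.8]
opening: 1.002
```

```bash
cat >> h.py <<'E'
def world(s,f):
    "give a wrist frame R,t from the pose s"
    from scipy.spatial.transform import Rotation as Q
    M=np.eye(4);M[:3,:3]=Q.from_euler('xyz',s['tcp_rot']).as_matrix();M[:3,3]=s['eef_pos']
    W=np.linalg.inv(M@np.array(f['mount']));f['R']=W[:3,:3];f['t']=W[:3,3];return f
def mv(x,y,z,yaw,s=None):
    "move row (cm, deg) from the present pose to the tool-down pose"
    from scipy.spatial.transform import Rotation as Q
    s=s or r.sense();A=Q.from_euler('xyz',s['tcp_rot']);B=Q.from_euler('xyz',[np.pi,0,yaw])
    return np.r_[A.inv().apply(np.array([x,y,z])-s['eef_pos'])/10,(A.inv()*B).as_rotvec(degrees=True)].round(2)
E
python3 - <<'E'
from h import *
s=r.sense();print(s['clock'],s['eef_pos'],s['tcp_rot'],mv(488,-230,231,-.02))
E
```

```text
1.0 [ 453.65190146 -272.8595494   231.17631197] [-3.14095065e+00  3.96869963e-05 -2.79762284e-02] [ 3.31 -4.38  0.02 -0.04  0.   -0.46]
```

Call:
apply_moves(targets=[[[1,3.3,-4.4,0,0,0,0],[1,3.3,-4.4,0,0,0,0],[1,3.3,-4.4,0,0,0,0]]])

```text
clock: 1.3
eef_pos: [488.5, -228.5, 231.0]
tcp_rot: [-3.141, 0.0, -0.025]
contact_force: [-0.3, -0.7, 0.8]
opening: 0.999
```

```bash
python3 - <<'E'
from h import *
import pickle
s,f=grab('wrist');world(s,f);save(f,'w1.png');pickle.dump((s,f),open('w1.pkl','wb'));print(s['eef_pos'],s['tcp_rot'])
for n,p in dict(drop=(493,-141,50),pot=(487,-207,70),sq=(483,-269,70),tall=(488,-332,80)).items():print(n,proj(f,p))
E
```

```text
[ 488.54090749 -228.51460711  231.04544781] [-3.14095183e+00  3.46064577e-04 -2.50241100e-02]
drop [282.05169916  88.85859387]
pot [276.87262723 170.10335044]
sq [274.16854664 238.88213278]
tall [281.36228314 306.87465507]
```

View pics/w1.png

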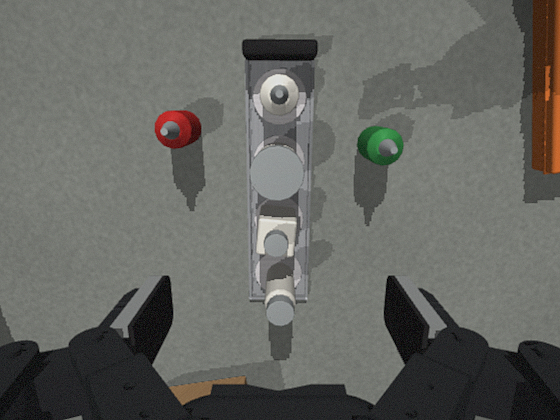

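```bash
python3 - <<'E'
from h import *
import pickle
s,f=pickle.load(open('w1.pkl','rb'));im=f['pixels'];hsv=cv2.cvtColor(im,cv2.COLOR_RGB2HSV)
for n,u,v,z,rad in(('drop',280,94,78,12),('pot',277,172,70,30),('sq',276,242,80,14),('tall',280,310,88,17)):
    g=cv2.GaussianBlur(cv2.cvtColor(im,cv2.COLOR_RGB2GRAY),(3,3),0);R=rad+5
    c=cv2.HoughCircles(g[v-R:v+R,u-R:u+R],cv2.HOUGH_GRADIENT,1.2,50,param1=80,param2=8,minRadius=max(3,rad-6),maxRadius=rad+3)
    print(n,onz(f,u,v,z).round(1),None if c is None else (c[0,0]+[u-R,v-R,0],onz(f,*(c[0,0,:2]+[u-R,v-R]),z).round(1)))
for u,v in((247,65),(250,300),(312,65),(308,300)):print(onz(f,u,v,8).round(1))
for u,v in((243,40),(317,40)):print(onz(f,u,v,34).round(1))
E
python3 -c "
import cv2;i=cv2.imread('pics/w1.png')[30:330,200:360];cv2.imwrite('pics/w1c.png',cv2.resize(i,None,fx=2,fy=2,interpolation=cv2.INTER_CUBIC))"
```

```text
drop [ 491.  -146.1   78. ] (array([279.20000076,  95.60000038,   8.64000034]), array([ 490.4, -147.3,   78. ]))
pot [ 487.1 -208.6   70. ] (array([279.80000305, 171.20000076,  29.63999939]), array([ 489.5, -208. ,   70. ]))
sq [ 484.7 -268.2   80. ] (array([275.60000038, 241.60000038,  12.31999969]), array([ 484.4, -267.9,   80. ]))
tall [ 486.7 -330.4   88. ] (array([280.20000076, 312.60000038,  12.68000031]), array([ 486.9, -333. ,   88. ]))
[ 460.9 -116.9    8. ]
[ 452.1 -365.2    8. ]
[ 522.2 -118.4    8. ]
[ 518.2 -366.8    8. ]
[460.4 -99.7  34. ]
[ 524.1 -101.2   34. ]
```

View pics/w1c.png

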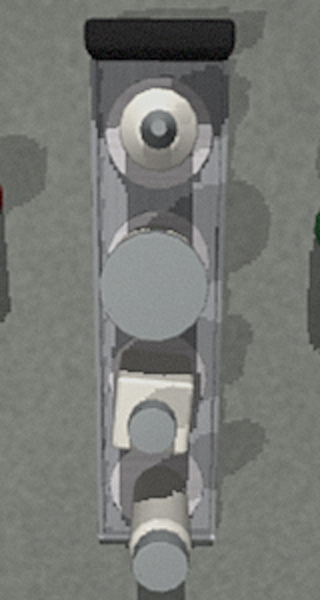

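Call:
apply_moves(targets=[[[1,0,-8.1,0,0,0,0],[1,0,-8.1,0,0,0,0],[1,0,-8.15,4,0,0,0],[1,0,-8.15,9,0,0,0],[1,0,-8.15,14,0,0,0],[1,0,-8.15,18.5,0,0,0],[1,0,-8.15,21.1,0,0,0],[1,0,-8.15,21.1,0,0,0]]])

```text
clock: 2.15
eef_pos: [486.3, -148.7, 16.9]
tcp_rot: [-3.14, 0.007, -0.029]
contact_force: [0.1, -0.5, -0.1]
opening: 0.997
```

```bash
python3 - <<'E'
from h import *
s,f=grab('wrist');save(f,'w2.png');print(mv(490,-147,20,-.025))
E
```

```text
[ 0.2  -0.2  -0.11 -0.07  0.25 -0.2 ]
```

View pics/w2.png

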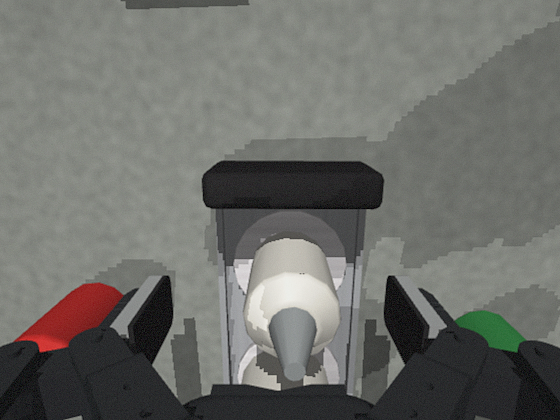

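Call:
apply_moves(targets=[[[1,0.2,-0.2,-0.1,0,0.2,-0.2],[-1,0.2,-0.2,-0.1,0,0.2,-0.2],[-1,0.2,-0.2,-0.1,0,0.2,-0.2],[-1,0.2,-0.2,-0.1,0,0.2,-0.2],[-1,0.2,-0.2,-0.1,0,0.2,-0.2],[-1,0.2,-0.2,-0.1,0,0.2,-0.2],[-1,0.2,-0.2,-0.1,0,0.2,-0.2],[-1,0.2,-0.2,-0.1,0,0.2,-0.2]]], newtons=30)

```text
clock: 3.0
eef_pos: [490.5, -147.2, 20.9]
tcp_rot: [-3.141, -0.0, -0.025]
contact_force: [-1.1, -0.5, 9.3]
opening: 0.383
```

Call:
apply_moves(targets=[[[-1,0,0,-1,0,0,0],[-1,0,0,-4,0,0,0],[-1,0,0,-8,0,0,0],[-1,0,0,-12,0,0,0],[-1,0,0,-16,0,0,0],[-1,0,0,-18,0,0,0]]])

```text
clock: 3.6
eef_pos: [491.7, -147.6, 205.1]
tcp_rot: [3.141, -0.005, -0.024]
contact_force: [0.8, -0.7, -1.2]
opening: 0.388
```

```bash
python3 - <<'E'
from h import *
s=r.sense();print(s['eef_pos'],s['tcp_rot'],s['opening'],mv(475,200,200,-.13))
E
```

```text
[ 491.66256608 -147.57190156  205.08526438] [ 3.14117393 -0.00484841 -0.02442376] 0.3882941975447847 [-2.520e+00 -3.471e+01  4.800e-01  1.000e-02 -2.800e-01  6.050e+00]
```

Call:
apply_moves(targets=[[[-1,-1.1,-39.7,-1.5,0,0.3,6],[-1,-1.1,-39.7,-1.5,0,0.3,6],[-1,-1.1,-39.7,-1.5,0,0.3,6],[-1,-1.1,-39.7,-1.5,0,0.3,6],[-1,-1.1,-39.7,-1.5,0,0.3,6],[-1,-1.1,-39.7,-1.5,0,0.3,6],[-1,-1.1,-39.7,-1.5,0,0.3,6],[-1,-1.1,-39.7,-1.5,0,0.3,6]]])

```text
clock: 4.4
eef_pos: [489.7, 251.8, 220.8]
tcp_rot: [-3.141, -0.011, -0.129]
contact_force: [1.0, 0.5, -0.8]
opening: 0.388
```

Call:
apply_moves(targets=[[[-1,0,0,0,0,0,0],[-1,0,0,0,0,0,0]]])

```text
clock: 4.6
eef_pos: [489.1, 252.9, 221.2]
tcp_rot: [-3.141, -0.011, -0.126]
contact_force: [0.2, 0.2, -0.3]
opening: 0.387
```

```bash
python3 - <<'E'
from h import *
import pickle
s,f=grab('wrist');world(s,f);save(f,'w3.png');pickle.dump((s,f),open('w3.pkl','wb'));print(s['eef_pos'],s['tcp_rot'],s['opening'])
E
```

```text
[489.13704952 252.85733068 221.24898673] [-3.14099258 -0.01089525 -0.12575528] 0.38688066901170215
```

View pics/w3.png

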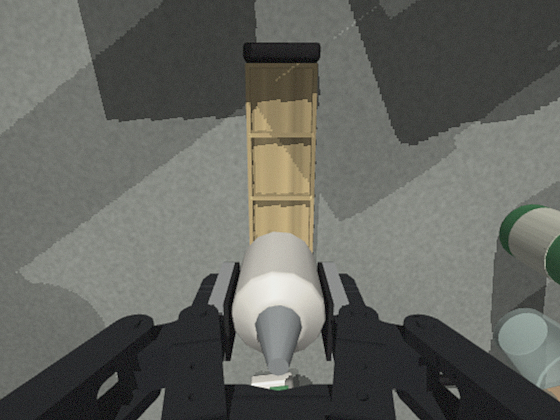

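```bash
python3 - <<'E'
from h import *
import pickle
s,f=pickle.load(open('w3.pkl','rb'))
for u,v,z in((282,134.5,12),(281.5,197.5,12),(247,134,12),(316,135,12),(247.5,197,12),(315.5,198,12),(243,43,34),(320,43,34),(281.5,43,34)):print(u,v,onz(f,u,v,z).round(1))
E
```

```text
282 134.5 [500.1 299.5  12. ]
281.5 197.5 [492.1 238.1  12. ]
247 134 [467.  304.1  12. ]
316 135 [532.4 294.9  12. ]
247.5 197 [458.3 242.9  12. ]
315.5 198 [526.  233.2  12. ]
243 43 [476.6 379.4  34. ]
320 43 [540.6 371.5  34. ]
281.5 43 [508.6 375.5  34. ]
```

```bash
cat >> h.py <<'E'
if __name__=='__main__':
    import sys
    s=r.sense();print(s['eef_pos'].round(1),s['tcp_rot'].round(3),round(s['opening'],3))
    for a in sys.argv[1:]: print(a,mv(*eval(a),s).tolist())
E
python3 h.py 480,146.5,100,-.128 480,146.5,20,-.128
```

```text
[489.2 251.7 221. ] [-3.141 -0.011 -0.127] 0.384
480,146.5,100,-.128 [0.3, 10.55, 12.1, -0.01, -0.61, 0.04]
480,146.5,20,-.128 [0.21, 10.55, 20.1, -0.01, -0.61, 0.04]
```

Call:
apply_moves(targets=[[[-1,0.3,5,2,0,-0.6,0],[-1,0.3,9.5,4,0,-0.6,0],[-1,0.3,10.55,8,0,-0.6,0],[-1,0.3,10.55,12,0,-0.6,0],[-1,0.3,10.55,16,0,-0.6,0],[-1,0.2,10.55,18,0,-0.6,0],[-1,0.2,10.55,18.5,0,-0.6,0],[-1,0.2,10.55,18.5,0,-0.6,0]]])

```text
clock: 5.45
eef_pos: [479.4, 145.4, 35.9]
tcp_rot: [3.141, 0.001, -0.129]
contact_force: [0.0, 0.7, 0.3]
opening: 0.389
```

```bash
python3 h.py 480,146.5,19.5,-.128; python3 - <<'E'
from h import *
s,f=grab('wrist');save(f,'w4.png')
E
```

```text
[479.4 145.4  35.9] [ 3.141e+00  1.000e-03 -1.290e-01] 0.389
480,146.5,19.5,-.128 [0.05, -0.12, 1.64, 0.03, 0.06, -0.03]
```

View pics/w4.png

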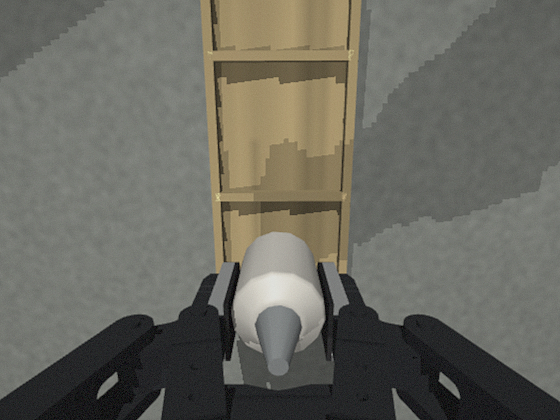

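Call:
apply_moves(targets=[[[-1,0,-0.1,1,0,0,0],[-1,0,-0.1,1.6,0,0,0],[-1,0,-0.1,1.65,0,0,0],[-1,0,-0.1,1.65,0,0,0],[1,0,-0.1,1.65,0,0,0],[1,0,-0.1,1.65,0,0,0],[1,0,-0.1,1.65,0,0,0],[1,0,-0.1,1.65,0,0,0]]])

```text
clock: 6.3
eef_pos: [480.4, 146.9, 20.4]
tcp_rot: [-3.141, -0.001, -0.128]
contact_force: [0.2, -0.0, 0.2]
opening: 0.997
```

Call:
apply_moves(targets=[[[1,0,0,-2,0,0,0],[1,0,0,-7,0,0,0],[1,0,0,-12,0,0,0],[1,0,0,-15,0,0,0],[1,0,0,-15,0,0,0]]])

```text
clock: 6.8
eef_pos: [483.0, 147.7, 175.0]
tcp_rot: [-3.138, -0.008, -0.128]
contact_force: [-0.0, -0.6, -0.7]
opening: 1.001
```

```bash
python3 h.py 487.5,-208.5,170,-.025
```

```text
[483.  147.7 175. ] [-3.138 -0.008 -0.128] 1.001
487.5,-208.5,170,-.025 [5.0, 35.27, 0.41, -0.19, -0.48, -5.91]
```

Call:
apply_moves(targets=[[[1,5,35.3,0.4,-0.2,-0.5,-5.9],[1,5,35.3,0.4,-0.2,-0.5,-5.9],[1,5,35.3,0.4,-0.2,-0.5,-5.9],[1,5,35.3,0.4,-0.2,-0.5,-5.9],[1,5,35.3,0.4,-0.2,-0.5,-5.9],[1,5,35.3,0.4,-0.2,-0.5,-5.9],[1,5,35.3,0.4,-0.2,-0.5,-5.9],[1,5,35.3,0.4,-0.2,-0.5,-5.9]]])

```text
clock: 7.6
eef_pos: [487.1, -213.5, 169.3]
tcp_rot: [3.14, 0.0, -0.029]
contact_force: [0.4, 0.5, -0.4]
opening: 1.002
```

```bash
python3 h.py 487.5,-208.5,18,-.025
```

```text
[ 487.1 -213.5  169.3] [ 3.14   0.    -0.029] 1.002
487.5,-208.5,18,-.025 [0.03, -0.52, 15.13, 0.09, 0.02, -0.23]
```

Call:
apply_moves(targets=[[[1,0,-0.5,4,0,0,0],[1,0,-0.5,9,0,0,0],[1,0,-0.5,13,0,0,0],[1,0,-0.5,14.8,0,0,0],[1,0,-0.5,15.1,0,0,0],[1,0,-0.5,15.1,0,0,0]]])

```text
clock: 8.2
eef_pos: [486.8, -208.1, 17.7]
tcp_rot: [3.141, 0.002, -0.029]
contact_force: [0.1, -0.3, 0.2]
opening: 1.0
```

```bash
python3 h.py 487.5,-208.5,18,-.025; python3 - <<'E'
from h import *
s,f=grab('wrist');save(f,'w5.png')
E
```

```text
[ 486.8 -208.1   17.7] [ 3.141e+00  2.000e-03 -2.900e-02] 1.0
487.5,-208.5,18,-.025 [0.08, 0.03, -0.03, 0.05, 0.11, -0.21]
```

View pics/w5.png

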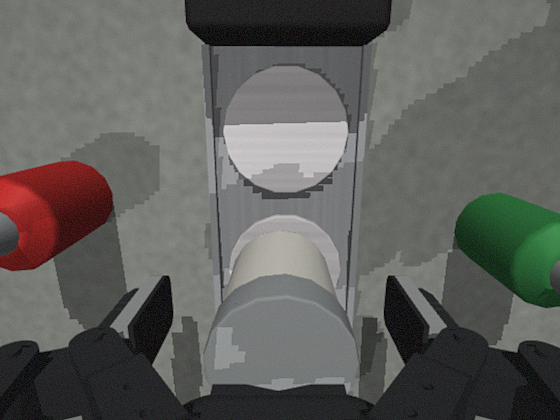

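Call:
apply_moves(targets=[[[0,0.05,0,0,0,0.1,-0.2],[-1,0.05,0,0,0,0.1,-0.2],[-1,0.05,0,0,0,0.1,-0.2],[-1,0.05,0,0,0,0.1,-0.2],[-1,0.05,0,0,0,0.1,-0.2],[-1,0.05,0,0,0,0.1,-0.2],[-1,0.05,0,0,0,0.1,-0.2]]], newtons=35)

```text
clock: 8.95
eef_pos: [488.3, -208.8, 19.6]
tcp_rot: [3.14, -0.002, -0.025]
contact_force: [-2.7, 0.7, 8.2]
opening: 0.522
```

Call:
apply_moves(targets=[[[-1,0,0,-1,0,0,0],[-1,0,0,-4,0,0,0],[-1,0,0,-8,0,0,0],[-1,0,0,-12,0,0,0],[-1,0,0,-15,0,0,0],[-1,0,0,-15,0,0,0]]])

```text
clock: 9.55
eef_pos: [490.5, -209.5, 174.8]
tcp_rot: [3.137, -0.01, -0.025]
contact_force: [0.9, 0.4, -0.3]
opening: 0.516
```

```bash
python3 h.py 488,208,168,-.128
```

```text
[ 490.5 -209.5  174.8] [ 3.137 -0.01  -0.025] 0.516
488,208,168,-.128 [-1.31, -41.74, 0.45, 0.26, -0.6, 5.88]
```

Call:
apply_moves(targets=[[[-1,-1.3,-41.7,0.4,0.3,-0.6,5.9],[-1,-1.3,-41.7,0.4,0.3,-0.6,5.9],[-1,-1.3,-41.7,0.4,0.3,-0.6,5.9],[-1,-1.3,-41.7,0.4,0.3,-0.6,5.9],[-1,-1.3,-41.7,0.4,0.3,-0.6,5.9],[-1,-1.3,-41.7,0.4,0.3,-0.6,5.9],[-1,-1.3,-41.7,0.4,0.3,-0.6,5.9],[-1,-1.3,-41.7,0.4,0.3,-0.6,5.9]]])

```text
clock: 10.35
eef_pos: [487.2, 193.4, 168.2]
tcp_rot: [-3.141, 0.0, -0.128]
contact_force: [1.7, -1.0, -0.6]
opening: 0.52
```

Call:
apply_moves(targets=[[[-1,0,-1.7,0,0,0,0],[-1,0,-1.7,0,0,0,0]]])

```text
clock: 10.55
eef_pos: [489.0, 212.8, 167.8]
tcp_rot: [-3.141, 0.001, -0.125]
contact_force: [-0.3, -0.5, -1.5]
opening: 0.516
```

```bash
python3 h.py 488,208,30,-.128
```

```text
[489.  212.8 167.8] [-3.141e+00  1.000e-03 -1.250e-01] 0.516
488,208,30,-.128 [-0.02, 0.5, 13.77, -0.04, 0.04, 0.18]
```

Call:
apply_moves(targets=[[[-1,0,0.5,3,0,0,0.2],[-1,0,0.5,7,0,0,0.2],[-1,0,0.5,11,0,0,0.2],[-1,0,0.5,13,0,0,0.2],[-1,0,0.5,13.3,0,0,0.2],[-1,0,0.5,13.3,0,0,0.2]]])

```text
clock: 11.15
eef_pos: [487.9, 207.0, 34.5]
tcp_rot: [3.141, 0.002, -0.129]
contact_force: [-0.4, -0.7, -0.5]
opening: 0.517
```

```bash
python3 h.py 488,208,18.4,-.128; python3 - <<'E'
from h import *
s,f=grab('wrist');save(f,'w6.png')
E
```

```text
[487.9 207.   34.5] [ 3.141e+00  2.000e-03 -1.290e-01] 0.517
488,208,18.4,-.128 [-0.0, -0.1, 1.61, 0.01, 0.11, -0.06]
```

View pics/w6.png

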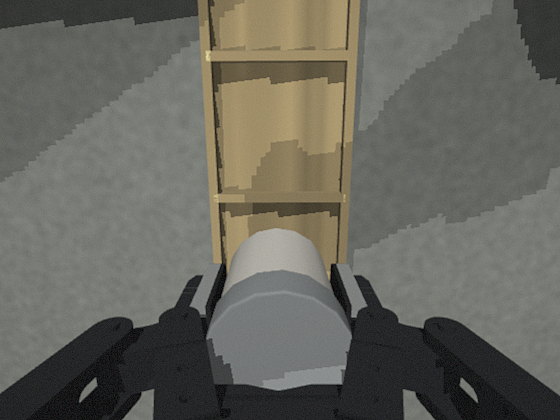

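Call:
apply_moves(targets=[[[-1,0.1,-0.1,1,0,0,0],[-1,0.1,-0.1,1.6,0,0,0],[-1,0.1,-0.1,1.6,0,0,0],[-1,0.1,-0.1,1.6,0,0,0],[1,0.1,-0.1,1.6,0,0,0],[1,0.1,-0.1,1.6,0,0,0],[1,0.1,-0.1,1.6,0,0,0],[1,0.1,-0.1,1.6,0,0,0]]])

```text
clock: 12.0
eef_pos: [489.8, 208.4, 19.5]
tcp_rot: [-3.141, 0.0, -0.129]
contact_force: [0.2, -0.1, 0.5]
opening: 1.003
```

Call:
apply_moves(targets=[[[1,0,0,-2,0,0,0],[1,0,0,-7,0,0,0],[1,0,0,-12,0,0,0],[1,0,0,-15,0,0,0],[1,0,0,-15,0,0,0]]])

```text
clock: 12.5
eef_pos: [492.5, 209.4, 174.3]
tcp_rot: [-3.136, -0.007, -0.129]
contact_force: [0.4, -0.1, -0.3]
opening: 0.996
```

```bash
python3 h.py 485.5,-269,170,-.08
```

```text
[492.5 209.4 174.3] [-3.136 -0.007 -0.129] 0.996
485.5,-269,170,-.08 [5.45, 47.54, 0.22, -0.28, -0.4, -2.8]
```

Call:
apply_moves(targets=[[[1,5.4,47.5,0.2,-0.3,-0.4,-2.8],[1,5.4,47.5,0.2,-0.3,-0.4,-2.8],[1,5.4,47.5,0.2,-0.3,-0.4,-2.8],[1,5.4,47.5,0.2,-0.3,-0.4,-2.8],[1,5.4,47.5,0.2,-0.3,-0.4,-2.8],[1,5.4,47.5,0.2,-0.3,-0.4,-2.8],[1,5.4,47.5,0.2,-0.3,-0.4,-2.8],[1,5.4,47.5,0.2,-0.3,-0.4,-2.8]]])

```text
clock: 13.3
eef_pos: [484.9, -193.6, 169.3]
tcp_rot: [-3.142, 0.001, -0.08]
contact_force: [1.4, 1.0, -0.3]
opening: 0.996
```

```bash
python3 h.py 485.5,-269,170,-.08 485.5,-269,22,-.08
```

```text
[ 484.9 -193.6  169.3] [-3.142e+00  1.000e-03 -8.000e-02] 0.996
485.5,-269,170,-.08 [0.66, 7.51, -0.07, -0.0, 0.04, -0.01]
485.5,-269,22,-.08 [0.67, 7.51, 14.73, -0.0, 0.04, -0.01]
```

Call:
apply_moves(targets=[[[1,0.7,5,0,0,0,0],[1,0.7,7.5,0,0,0,0],[1,0.7,7.5,4,0,0,0],[1,0.7,7.5,9,0,0,0],[1,0.7,7.5,13,0,0,0],[1,0.7,7.5,14.5,0,0,0],[1,0.7,7.5,14.7,0,0,0],[1,0.7,7.5,14.7,0,0,0]]])

```text
clock: 14.1
eef_pos: [486.3, -269.1, 22.9]
tcp_rot: [3.141, 0.0, -0.08]
contact_force: [0.5, 0.3, 1.3]
opening: 0.999
```

```bash
python3 h.py 485.5,-269,22,-.08; python3 - <<'E'
from h import *
s,f=grab('wrist');save(f,'w7.png')
E
```

```text
[ 486.3 -269.1   22.9] [ 3.141  0.    -0.08 ] 0.999
485.5,-269,22,-.08 [-0.08, 0.0, 0.09, 0.01, 0.02, 0.0]
```

View pics/w7.png

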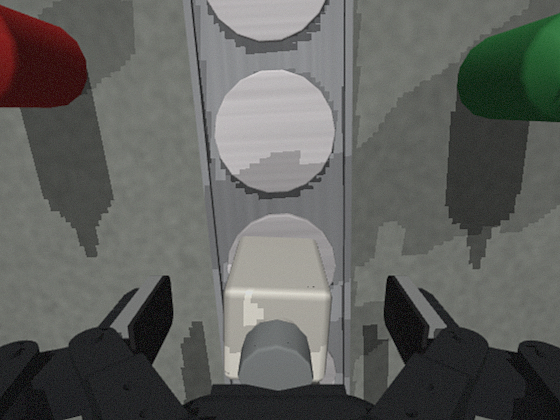

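Call:
apply_moves(targets=[[[0,0,0,0.1,0,0,0],[-1,0,0,0.1,0,0,0],[-1,0,0,0.1,0,0,0],[-1,0,0,0.1,0,0,0],[-1,0,0,0.1,0,0,0],[-1,0,0,0.1,0,0,0],[-1,0,0,0.1,0,0,0]]])

```text
clock: 14.85
eef_pos: [487.4, -269.6, 23.6]
tcp_rot: [3.14, -0.002, -0.08]
contact_force: [0.1, 0.8, 6.7]
opening: 0.418
```

Call:
apply_moves(targets=[[[-1,0,0,-1,0,0,0],[-1,0,0,-4,0,0,0],[-1,0,0,-8,0,0,0],[-1,0,0,-12,0,0,0],[-1,0,0,-16,0,0,0],[-1,0,0,-16,0,0,0]]])

```text
clock: 15.45
eef_pos: [489.9, -270.9, 189.8]
tcp_rot: [3.136, -0.011, -0.08]
contact_force: [0.1, -0.1, -0.3]
opening: 0.422
```

```bash
python3 h.py 496,269.5,180,-.128
```

```text
[ 489.9 -270.9  189.8] [ 3.136 -0.011 -0.08 ] 0.422
496,269.5,180,-.128 [-3.71, -53.92, 0.66, 0.29, -0.63, 2.75]
```

Call:
apply_moves(targets=[[[-1,-3.7,-53.9,0.6,0.3,-0.6,2.8],[-1,-3.7,-53.9,0.6,0.3,-0.6,2.8],[-1,-3.7,-53.9,0.6,0.3,-0.6,2.8],[-1,-3.7,-53.9,0.6,0.3,-0.6,2.8],[-1,-3.7,-53.9,0.6,0.3,-0.6,2.8],[-1,-3.7,-53.9,0.6,0.3,-0.6,2.8],[-1,-3.7,-53.9,0.6,0.3,-0.6,2.8],[-1,-3.7,-53.9,0.6,0.3,-0.6,2.8]]])

```text
clock: 16.25
eef_pos: [493.1, 132.5, 181.4]
tcp_rot: [-3.141, -0.001, -0.129]
contact_force: [1.2, -0.4, -0.1]
opening: 0.413
```

```bash
python3 h.py 496,269.5,180,-.128 496,269.5,35,-.128
```

```text
[493.1 132.5 181.4] [-3.141e+00 -1.000e-03 -1.290e-01] 0.413
496,269.5,180,-.128 [-1.47, -13.62, 0.14, -0.01, -0.03, -0.04]
496,269.5,35,-.128 [-1.47, -13.62, 14.64, -0.01, -0.03, -0.04]
```

Call:
apply_moves(targets=[[[-1,-1.5,-5,0,0,0,0],[-1,-1.5,-10,0,0,0,0],[-1,-1.5,-13.6,0,0,0,0],[-1,-1.5,-13.6,4,0,0,0],[-1,-1.5,-13.6,8,0,0,0],[-1,-1.5,-13.6,12,0,0,0],[-1,-1.5,-13.6,14,0,0,0],[-1,-1.5,-13.6,14,0,0,0]]])

```text
clock: 17.05
eef_pos: [493.1, 268.0, 38.2]
tcp_rot: [3.138, 0.005, -0.129]
contact_force: [-0.4, 0.1, -0.3]
opening: 0.425
```

```bash
python3 h.py 496,269.5,22.2,-.128; python3 - <<'E'
from h import *
s,f=grab('wrist');save(f,'w8.png')
E
```

```text
[493.1 268.   38.2] [ 3.138  0.005 -0.129] 0.425
496,269.5,22.2,-.128 [0.28, -0.19, 1.6, 0.2, 0.27, -0.04]
```

View pics/w8.png

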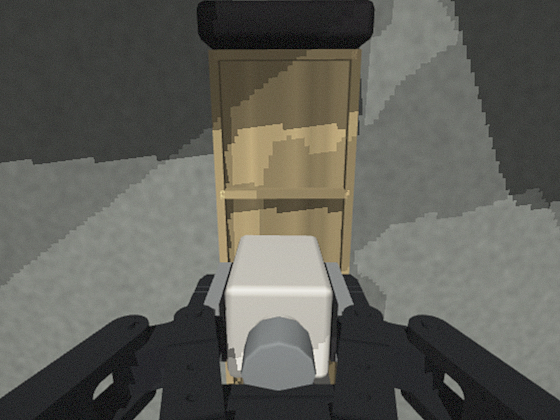

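Call:
apply_moves(targets=[[[-1,0.3,-0.2,1,0.2,0.3,0],[-1,0.3,-0.2,1.6,0.2,0.3,0],[-1,0.3,-0.2,1.6,0.2,0.3,0],[-1,0.3,-0.2,1.6,0.2,0.3,0],[1,0.3,-0.2,1.6,0.2,0.3,0],[1,0.3,-0.2,1.6,0.2,0.3,0],[1,0.3,-0.2,1.6,0.2,0.3,0],[1,0.3,-0.2,1.6,0.2,0.3,0]]])

```text
clock: 17.9
eef_pos: [497.8, 270.3, 24.4]
tcp_rot: [-3.14, -0.003, -0.129]
contact_force: [-0.2, 0.5, 0.0]
opening: 0.997
```

Call:
apply_moves(targets=[[[1,0,0,-2,0,0,0],[1,0,0,-7,0,0,0],[1,0,0,-12,0,0,0],[1,0,0,-16,0,0,0],[1,0,0,-16,0,0,0]]])

```text
clock: 18.4
eef_pos: [500.3, 271.8, 190.4]
tcp_rot: [-3.134, -0.011, -0.129]
contact_force: [-0.0, -0.1, 0.8]
opening: 1.004
```

```bash
python3 h.py 487,-332.5,180,-.025
```

```text
[500.3 271.8 190.4] [-3.134 -0.011 -0.129] 1.004
487,-332.5,180,-.025 [6.43, 60.11, 0.65, -0.41, -0.67, -5.94]
```

Call:
apply_moves(targets=[[[1,6.4,60.1,0.6,-0.4,-0.7,-5.9],[1,6.4,60.1,0.6,-0.4,-0.7,-5.9],[1,6.4,60.1,0.6,-0.4,-0.7,-5.9],[1,6.4,60.1,0.6,-0.4,-0.7,-5.9],[1,6.4,60.1,0.6,-0.4,-0.7,-5.9],[1,6.4,60.1,0.6,-0.4,-0.7,-5.9],[1,6.4,60.1,0.6,-0.4,-0.7,-5.9],[1,6.4,60.1,0.6,-0.4,-0.7,-5.9]]])

```text
clock: 19.2
eef_pos: [489.6, -131.8, 181.4]
tcp_rot: [-3.141, 0.001, -0.026]
contact_force: [0.9, 0.3, -0.3]
opening: 0.998
```

```bash
python3 h.py 487,-332.5,180,-.025
```

```text
[ 489.6 -131.8  181.4] [-3.141e+00  1.000e-03 -2.600e-02] 0.998
487,-332.5,180,-.025 [0.26, 20.07, 0.14, -0.01, 0.04, -0.04]
```

Call:
apply_moves(targets=[[[1,0.2,5,0,0,0,0],[1,0.2,10,0,0,0,0],[1,0.2,15,0,0,0,0],[1,0.2,19,0,0,0,0],[1,0.2,20.1,0,0,0,0],[1,0.2,20.1,3,0,0,0],[1,0.2,20.1,6,0,0,0],[1,0.2,20.1,6,0,0,0]]])

```text
clock: 20.0
eef_pos: [483.7, -330.6, 117.4]
tcp_rot: [-3.137, 0.007, -0.026]
contact_force: [0.2, 0.0, -0.1]
opening: 1.003
```

```bash
python3 h.py 487,-332.5,27,-.025; python3 - <<'E'
from h import *
s,f=grab('wrist');save(f,'w9.png')
E
```

```text
[ 483.7 -330.6  117.4] [-3.137  0.007 -0.026] 1.003
487,-332.5,27,-.025 [0.4, 0.23, 9.03, -0.26, 0.4, -0.05]
```

View pics/w9.png

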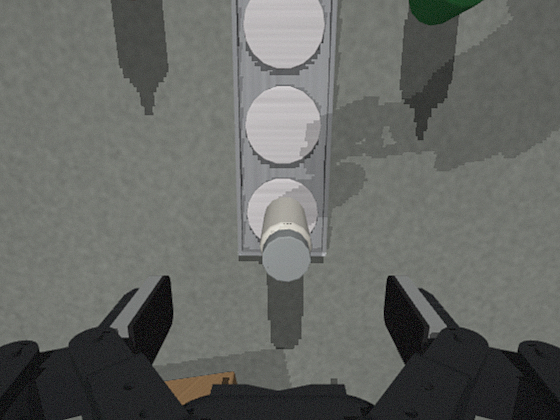

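Call:
apply_moves(targets=[[[1,0.4,0.2,1,-0.2,0.4,0],[1,0.4,0.2,4,-0.2,0.4,0],[1,0.4,0.2,7.5,-0.2,0.4,0],[1,0.4,0.2,8.9,-0.2,0.4,0],[1,0.4,0.2,9,-0.2,0.4,0],[1,0.4,0.2,9,-0.2,0.4,0]]])

```text
clock: 20.65
eef_pos: [489.2, -333.4, 30.4]
tcp_rot: [3.141, -0.003, -0.025]
contact_force: [0.1, 0.4, 0.8]
opening: 0.999
```

Call:
apply_moves(targets=[[[0,0,0,0,0,0,0],[-1,0,0,0,0,0,0],[-1,0,0,0,0,0,0],[-1,0,0,0,0,0,0],[-1,0,0,0,0,0,0],[-1,0,0,0,0,0,0],[-1,0,0,0,0,0,0],[-1,0,0,0,0,0,0]]], newtons=30)

```text
clock: 21.45
eef_pos: [489.5, -333.7, 31.1]
tcp_rot: [3.14, -0.004, -0.025]
contact_force: [-1.7, 0.3, 7.3]
opening: 0.346
```

Call:
apply_moves(targets=[[[-1,0,0,-1,0,0,0],[-1,0,0,-4,0,0,0],[-1,0,0,-8,0,0,0],[-1,0,0,-12,0,0,0],[-1,0,0,-16,0,0,0],[-1,0,0,-16,0,0,0]]])

```text
clock: 22.05
eef_pos: [491.6, -335.3, 197.5]
tcp_rot: [3.135, -0.012, -0.025]
contact_force: [0.3, 0.3, 0.0]
opening: 0.341
```

```bash
python3 h.py 504,331,190,-.128
```

```text
[ 491.6 -335.3  197.5] [ 3.135 -0.012 -0.025] 0.341
504,331,190,-.128 [-0.46, -66.64, 0.3, 0.35, -0.7, 5.88]
```

Call:
apply_moves(targets=[[[-1,-0.5,-66.6,0.3,0.3,-0.7,5.9],[-1,-0.5,-66.6,0.3,0.3,-0.7,5.9],[-1,-0.5,-66.6,0.3,0.3,-0.7,5.9],[-1,-0.5,-66.6,0.3,0.3,-0.7,5.9],[-1,-0.5,-66.6,0.3,0.3,-0.7,5.9],[-1,-0.5,-66.6,0.3,0.3,-0.7,5.9],[-1,-0.5,-66.6,0.3,0.3,-0.7,5.9],[-1,-0.5,-66.6,0.3,0.3,-0.7,5.9]]])

```text
clock: 22.85
eef_pos: [497.0, 68.4, 190.3]
tcp_rot: [3.141, 0.0, -0.129]
contact_force: [0.8, -0.6, -0.8]
opening: 0.34
```

```bash
python3 h.py 504,331,190,-.128
```

```text
[497.   68.4 190.3] [ 3.141  0.    -0.129] 0.34
504,331,190,-.128 [-2.67, -26.13, 0.0, 0.06, 0.01, -0.03]
```

Call:
apply_moves(targets=[[[-1,-2.7,-26.1,0,0,0,0],[-1,-2.7,-26.1,0,0,0,0],[-1,-2.7,-26.1,0,0,0,0],[-1,-2.7,-26.1,0,0,0,0],[-1,-2.7,-26.1,0,0,0,0],[-1,-2.7,-26.1,0,0,0,0],[-1,-2.7,-26.1,0,0,0,0]]])

```text
clock: 23.55
eef_pos: [503.1, 332.5, 189.4]
tcp_rot: [3.14, 0.001, -0.126]
contact_force: [0.3, -0.8, -1.2]
opening: 0.34
```

```bash
python3 h.py 504,331,45,-.128
```

```text
[503.1 332.5 189.4] [ 3.14e+00  1.00e-03 -1.26e-01] 0.34
504,331,45,-.128 [0.12, 0.11, 14.44, 0.08, 0.04, 0.14]
```

Call:
apply_moves(targets=[[[-1,0.1,0.1,3,0,0,0],[-1,0.1,0.1,7,0,0,0],[-1,0.1,0.1,11,0,0,0],[-1,0.1,0.1,14,0,0,0],[-1,0.1,0.1,14.5,0,0,0],[-1,0.1,0.1,14.5,0,0,0]]])

```text
clock: 24.15
eef_pos: [503.4, 329.6, 43.9]
tcp_rot: [3.138, 0.002, -0.127]
contact_force: [-0.3, -0.7, -0.1]
opening: 0.34
```

```bash
python3 h.py 504,331,29.5,-.128; python3 - <<'E'
from h import *
s,f=grab('wrist');save(f,'w10.png')
E
```

```text
[503.4 329.6  43.9] [ 3.138e+00  2.000e-03 -1.270e-01] 0.34
504,331,29.5,-.128 [0.04, -0.15, 1.44, 0.18, 0.14, 0.08]
```

View pics/w10.png

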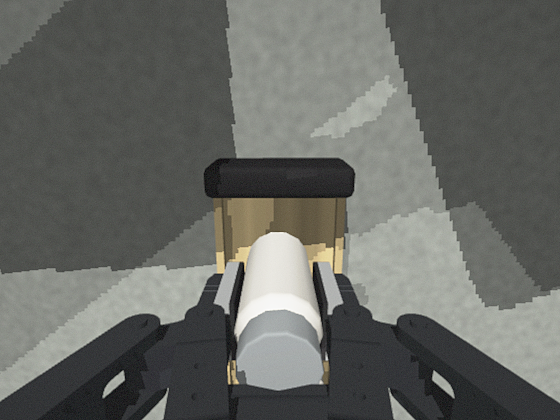

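Centred in the compartment. Lower, release, rise and move back for a final look.

Call:
apply_moves(targets=[[[-1,0,-0.1,1,0.2,0.1,0],[-1,0,-0.1,1.4,0.2,0.1,0],[-1,0,-0.1,1.5,0.2,0.1,0],[-1,0,-0.1,1.5,0.2,0.1,0],[1,0,-0.1,1.5,0.2,0.1,0],[1,0,-0.1,1.5,0.2,0.1,0],[1,0,-0.1,1.5,0.2,0.1,0],[1,0,-0.1,1.5,0.2,0.1,0]]])

```text
clock: 25.0
eef_pos: [504.5, 331.5, 30.3]
tcp_rot: [-3.139, -0.001, -0.126]
contact_force: [-0.3, -0.3, 0.2]
opening: 0.989
```

Call:
apply_moves(targets=[[[1,0,0,-2,0,0,0],[1,0,0,-7,0,0,0],[1,0,0,-12,0,0,0],[1,0,0,-17,0,0,0],[1,0,0,-20,0,0,0],[1,0,0,-20,0,0,0],[1,0,-4,-20,0,0,0],[1,0,-4,-20,0,0,0]]])

```text
clock: 25.8
eef_pos: [509.5, 373.7, 230.0]
tcp_rot: [-3.137, -0.002, -0.125]
contact_force: [0.7, -0.8, -0.2]
opening: 1.002
```

```bash
python3 - <<'E'
from h import *
a,f=grab('wrist');save(f,'w11.png');world(a,f)
for n,p in dict(drop=(480,146.5,76),pot=(488,208,68),sq=(496,269.5,78),tall=(504,331,86)).items():print(n,proj(f,p).round())
g=grab('scene')[1]['pixels'][230:380,270:410]
cv2.imwrite('pics/fin.png',np.hstack([f['pixels'],cv2.copyMakeBorder(cv2.resize(g,(240,257)),0,163,0,0,0)])[:,:,::-1])
E
```

```text
drop [278. 415.]
pot [278. 358.]
sq [278. 308.]
tall [279. 249.]
```

View pics/fin.png

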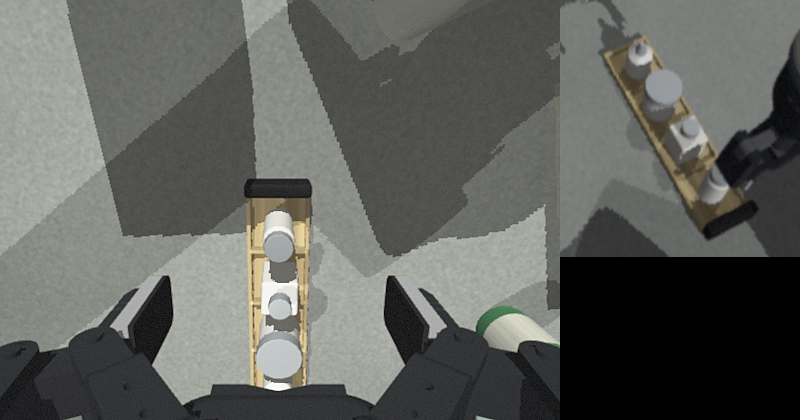

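The final view shows tall (278,246), square (280,306) and pot (279,357), all within 3 px of where upright, centred containers should appear. The scene inset shows the dropper upright in the far compartment.

```bash
python3 -c "
from rig import r
print(r.sense()['contact_force']);print(r.sign_off())"
```

```text
[-0.2631681  -1.18372959 -0.42155601]
the job is handed in; nothing more can be done
None
```

I moved all four containers from the tray into the rack in reverse order and handed the job in at about 26 s. Counting from the compartment farthest from the rack's black end, they are dropper, pot, square and tall. The red and green look-alikes were left alone.

- **Last pictures:** all four are upright and in separate compartments. The square, pot and tall caps were within 3 px of where they should be if standing on the compartment floors.
- **Less closely checked:** the dropper was almost hidden from the wrist camera in that last picture. I confirmed it standing upright in its compartment only from the scene camera.
- **Gripper:** it was open, well above the rack and showed no contact. No check failed. The largest wrist force I read was about 9 N, while closing the gripper.

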